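Reload the water-filter bowl on its centre post

TASK

The clear water-filter bowl is open for a cartridge change. Take the new white cartridge that lies on the drip rack, turn it upright, and thread it down the bowl's centre post; then thread on the red gasket ring, then the blue sealing cap with its knob up. Lower each part gently, without letting it drop, until it is fully home on what lies beneath it, and leave everything else on the bench where it stands.

Things in the scene. Friction and masses are not known exactly. Their poses are not given: they have to be found in the camera images.
- bowl: fixed clear round filter bowl with blue ribs, open at the top, on a round dark steel plate 188 mm across and 6 mm thick. Origin: centre of the plate's underside on the bench, z up. Outside 164 mm (172 over the ribs), inside 152 mm clear, rim 154 mm above the bench: 26 mm above a cartridge that is home. On its axis a white seat boss (58 mm across) carries a steel post 22 mm in diameter
- seat (a point): centre of the top face of the white seat boss inside the bowl, on the post's axis, 32 mm above the bench
- post_tip (a point): top of the steel centre post, on its axis, 128 mm above the seat and 160 mm above the bench. The post is 22 mm in diameter up to 118 mm above the seat; the last 10 mm taper to 10 mm across
- drip_rack_mid (a point): fixed steel drip rack: a tray 150 x 92 mm with a 6 mm rim, and two 8 mm wires along its length, 26 mm apart, tops 12 mm above the bench, that carry the cartridge. Point: centre of the tray on the bench; x along the wires. The bench between the rack and the bowl, on the robot's side, is clear
- cartridge_mid (a point): new white pleated cartridge, loose: rigid tube 96 mm long, 60 mm outside diameter, 27 mm bore right through, 0.15 to 0.3 kg; both ends are alike, either may go up. Point: its centre; x is its long axis (level at the start, along the rack's wires, centre 39 mm above the bench). Home, its centre is 48 mm above the seat and the post stands 32 mm out of its top
- gasket_mid (a point): red flat gasket ring, loose, rigid, lying flat on the bench: 60 mm outside diameter, 27 mm bore, 10 mm thick, 0.04 kg. Point: its centre, half-way up; z is its axis. Either face may go up. Home on the cartridge its centre is 101 mm above the seat
- cap_mid (a point): blue sealing cap, loose, standing knob up on the bench: flange 60 mm across, 12 mm thick; on it a round knob 38 mm across (40 over its ribs), 30 mm high; 42 mm high in all, 27 mm bore right through, 0.11 kg. Point: its centre, 21 mm above its underside; z is its axis, out of the knob. Home on the gasket its centre is 127 mm above the seat
- old_cartridge: bystander: used brown cartridge standing upright, 60 mm across, 96 mm high. Origin: centre of its underside
- flask: bystander: conical glass flask, 78 mm across the foot, 112 mm high. Origin: centre of its underside
- grease_jar: bystander: small white jar with a green lid, 54 mm across, 42 mm high. Origin: centre of its underside
- reagent: bystander: amber bottle with a blue cap, 68 mm across, 150 mm high. Origin: centre of its underside
- beaker: bystander: empty glass beaker, 70 mm across (75 at the lip), 86 mm high. Origin: centre of its underside
Mind the look-alikes: they are no part of the job. There is more than one size of the part that bears gasket_mid; the job needs the smaller. What is shaped like the part that bears cartridge_mid but pink is not meant.

How it is judged:
On the way, in this order (a step that is already met when the one before it is completed fails the run):
1. the cartridge is upright on the centre post, fully home on the seat (horizontal distance between cartridge_mid and seat below 0.005 m and z of cartridge_mid in the frame of seat between 0.045 and 0.051 m and angle between the x axis of cartridge_mid and the z axis of seat, either way round below 0.06 rad), for 0.2 s.
2. the gasket is on the post, flat and fully home on the cartridge (all of step 1 and horizontal distance between gasket_mid and seat below 0.005 m and z of gasket_mid in the frame of seat between 0.098 and 0.104 m and angle between the z axis of gasket_mid and the z axis of seat, either way round below 0.1 rad), for 0.2 s.
3. the cap is on the post, knob up and fully home on the gasket (horizontal distance between each of gasket_mid, cap_mid and seat below 0.005 m and z of gasket_mid in the frame of seat between 0.098 and 0.104 m and angle between the z axis of gasket_mid and the z axis of seat, either way round below 0.1 rad and z of cap_mid in the frame of seat between 0.124 and 0.13 m and angle between cap_mid's own z axis and vertical below 0.1 rad), for 0.2 s.
At the end, for the whole second after the job is handed in: On the post, bottom to top, cartridge, gasket, cap: centres within 3 mm of 48, 101 and 127 mm above the seat and 5 mm of the post axis; cartridge within 0.06 rad of upright, gasket flat and cap knob-up within 0.1 rad; all released and at rest (under 20 mm/s) (all of step 1 and all of step 3 and linear speed of each of cartridge, gasket, cap below 0.02 m/s); the robot touches nothing.
It fails at once if the cartridge drops down the post (faster than 0.35 m/s while it is on the post) (horizontal distance between cartridge_mid and seat below 0.008 m and z of cartridge_mid in the frame of seat below 0.17 m and linear speed of cartridge above 0.35 m/s).
It fails at once if the gasket drops down the post (faster than 0.35 m/s while it is on the post) (horizontal distance between gasket_mid and seat below 0.008 m and z of gasket_mid in the frame of seat below 0.131 m and linear speed of gasket above 0.35 m/s).
It fails at once if the cap drops down the post (faster than 0.35 m/s while it is on the post) (horizontal distance between cap_mid and seat below 0.008 m and z of cap_mid in the frame of seat below 0.147 m and linear speed of cap above 0.35 m/s).
It fails at once if a bystander is pushed more than 30 mm or tipped over (0.4 rad) (distance of any of old_cartridge, flask, grease_jar, reagent, beaker from where it was at the start of the episode above 0.03 m or angle between any of old_cartridge, flask, grease_jar, reagent, beaker's own z axis and vertical above 0.4 rad).
It also fails if it takes over 70 s, if anything falls off the work surface, if the arm or the gripper's body presses on something with over 40 N, if the wrist force passes 120 N, or if a joint passes its speed limit or range.

ROBOT

A 7-joint arm with a two-finger parallel gripper is mounted at the origin on the work surface. World frame = base frame: x ahead of the robot, y to its left, z up, the work surface at z = 0. Lengths are in m, angles in rad, forces in N, time in s.
With the tool pointing down it reaches from about 0.4 to 0.9 m from the base axis. Payload 5.5 kg.
Tool frame: the origin (TCP) lies midway between the tips of the shut fingers; the grasp point (between the pads) lies 19 mm behind it (manip.grip_depth is the distance from the TCP to the grasp point, in m); z points along the fingers, x is the direction in which the jaws open and shut, and the axes are right-handed (so a half turn about z gives the same grasp; the last joint's range is limited). The gripper opens to 92 mm and grips with 3 to 60 N. Pads are 19 mm wide; open, the fingers measure 130 mm over their backs; the gripper's body (75 mm by 190 mm) begins 47 mm behind the grasp point.
Start: joints at [-0.975, 0.501, -0.427, 1.55, 0.221, 1.138, -0.21], TCP at [0.212, 0.614, 0.227] pointing down, gripper open.
Joint ranges: [-2.88, 2.88], [-0.31, 2.03], [-1.54, 1.56], [0.2, 2.42], [-1.41, 4.55], [0.19, 2.02], [-2.57, 2.57]. Speed limits (rad/s): [2.57, 2.57, 3.14, 3.14, 3.14, 3.14, 3.14].

INTERFACE

Orientations are given as a unit quaternion [x, y, z, w].
In Python, from bench import manip, effector, viewer gives the robot as it stands. Calls block until the motion is done:
- manip.move_pose(position, orientation): joint-space move of the TCP to a pose.
- manip.servo_line(position, ori=None, vel=0.15): straight line of the TCP; ori=None keeps the orientation; vel is the mean speed in m/s.
- manip.movej(angles): joint-space move.
- effector.open_jaws() and effector.close(f_grip=None): open the fingers fully, or close them until they stop; f_grip is the grip in N (None keeps the last).
- manip.sleep(seconds).
- manip.solve_ik(position, orientation): joint angles nearest the present ones, or None.
- viewer.get_image(name): name is "scene" or "top"; returns the picture (480x640x3 uint8, red, green, blue); there is no depth.
- viewer.get_calibration(name): a dict with "vfov" (degrees; the focal length in pixels is half the picture's height over the tangent of half this angle, whatever the lens; pixels are square), "cx", "cy" (the principal point, pixels), "dist_coeffs" ([k1, k2, p1, p2, k3] as OpenCV has them; the pictures are not rectified), "eye" and "attitude" of the camera in the world. Camera axes: x right, y down, z forward; pixel columns grow to the right and rows downward; lengths in m; the calibration is good to about 2 mm. A picture is of the moment at which its call begins. get_calibration takes no time and is no camera call.
A pose or a line that the arm cannot do raises manip.PlanningError and nothing moves.
- manip.hand_in(): hands the job in, once; it reports no verdict.
Readings, each from a call of its own:
- manip.current_clock(): time.
- manip.current_q(): joint angles.
- manip.current_joint_velocities(): joint speeds.
- manip.current_tau(): joint torques, N m.
- manip.current_tool_pos(): TCP position.
- manip.current_tcp_rot(): TCP orientation.
- manip.current_force(): force on the tool from outside, world axes, zero at the start.
- manip.current_wrist_torque(): the same for the moment, N m.
- manip.current_finger_gap(): finger opening in m.
Only numpy, scipy, OpenCV 4.12 (cv2) and the standard library are available. Lean on these libraries where they do the work, as an engineer would, in place of code of your own. Each camera call takes 0.05 s, during which the arm holds its last target.

## Working session

There is one attempt and no reset: what is moved stays moved. The work goes in short steps, each a Python script; the robot and the scene stay as the last script left them, time stands still between calls to the robot, and variables do not carry over. Pictures are saved under pics/ and viewed, and the job is handed in when it is done.

```bash
ls; mkdir -p pics; python3 - <<'E'
from bench import manip, effector, viewer
import cv2
for n in ("scene","top"):
    im=viewer.get_image(n); cv2.imwrite(f"pics/{n}0.png",im[:,:,::-1]); print(n,viewer.get_calibration(n))
print(manip.current_clock(),manip.current_tool_pos(),manip.current_tcp_rot(),manip.current_finger_gap(),manip.grip_depth)
E
```

```text
pics
scene {'vfov': 49.0471596799747, 'cx': 323.1842729716038, 'cy': 227.55062810815195, 'dist_coeffs': array([0.04825139, 0.        , 0.        , 0.        , 0.        ]), 'eye': array([ 1.26963549, -0.33978216,  0.95228142]), 'attitude': array([ 0.79323037,  0.47161161, -0.19683349, -0.33109613])}
top {'vfov': 48.914020929553985, 'cx': 320.6580628779747, 'cy': 232.80038751912997, 'dist_coeffs': array([0.02999903, 0.        , 0.        , 0.        , 0.        ]), 'eye': array([0.39861296, 0.04223171, 1.18648537]), 'attitude': array([ 0.711963  , -0.6981633 ,  0.05370296, -0.05284578])}
0.1 [0.21219739 0.61370744 0.22578786] [ 8.14446462e-01  5.80238045e-01 -7.22103959e-04  4.99970387e-04] 0.09215537096168107 0.0188
```

View pics/scene0.png

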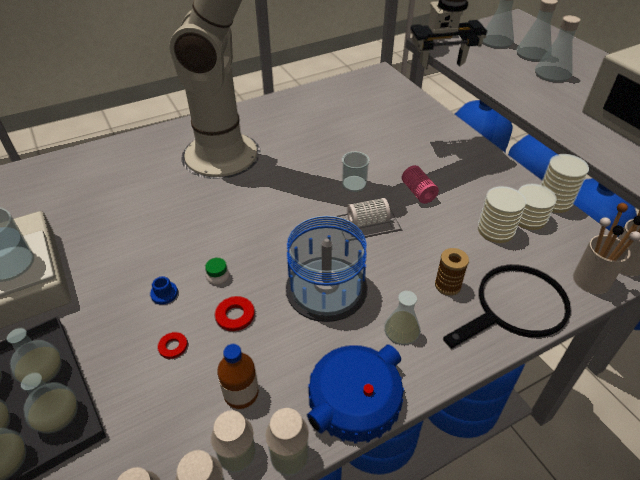

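View pics/top0.png

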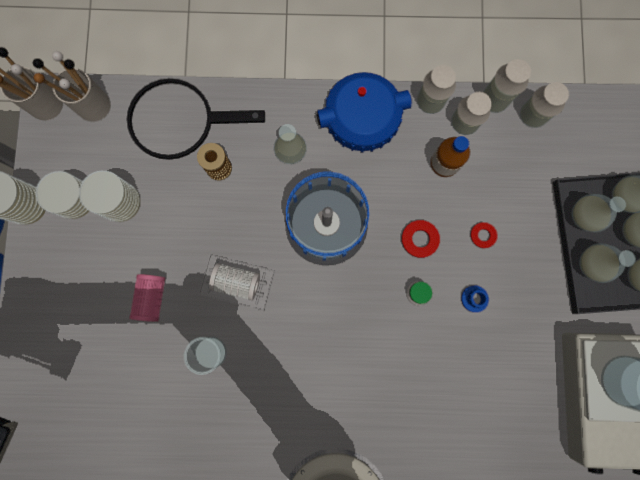

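The top view (up = +x, right = −y) shows:
- **Cartridge:** the white one on the rack is at (236,282). Its look-alikes are pink (147,298) and the brown old one (215,162).
- **Gasket:** the small ring is at (484,235) and the larger look-alike at (421,239).
- **Cap:** blue, at (475,298). The green jar (420,292) is a bystander.
- **Bowl post:** near (327,215).

I choose white, the small ring and the blue cap, and check them in crops.

```bash
cat > h.py <<'E'
import numpy as np, cv2
from scipy.spatial.transform import Rotation as R
from bench import manip, effector, viewer
def cam(n):
    c=viewer.get_calibration(n); f=240/np.tan(np.radians(c['vfov'])/2)
    K=np.array([[f,0,c['cx']],[0,f,c['cy']],[0,0,1]]); return K,np.array(c['dist_coeffs']),np.array(c['eye']),R.from_quat(c['attitude']).as_matrix()
def proj(n,P):
    K,d,e,A=cam(n); P=np.atleast_2d(np.asarray(P,float)); 
    return cv2.projectPoints(P,cv2.Rodrigues(A.T)[0],-A.T@e,K,d)[0].reshape(-1,2)
def back(n,uv,z):
    K,d,e,A=cam(n); p=cv2.undistortPoints(np.asarray(uv,float).reshape(-1,1,2),K,d).reshape(-1,2)
    r=np.c_[p,np.ones(len(p))]@A.T; return e+r*((z-e[2])/r[:,2])[:,None]
E
python3 - <<'E'
from h import *
t=cv2.imread('pics/top0.png'); s=cv2.imread('pics/scene0.png')
def crop(im,u,v,w): return cv2.resize(im[v-w:v+w,u-w:u+w],(390,390),interpolation=cv2.INTER_CUBIC)
a=np.hstack([crop(t,238,280,40),crop(t,327,215,48)]); cv2.imwrite('pics/c1.png',a)
a=np.hstack([crop(t,478,265,45),crop(s,370,215,36)]); cv2.imwrite('pics/c2.png',a)
# red / blue blobs
for n,im in(('top',t),('scene',s)):
    b,g,r=[im[:,:,i].astype(int) for i in range(3)]
    for nm,m in(('red',(r>110)&(g<60)&(b<60)),('blue',(b>90)&(r<60)&(b-g>50))):
        k,l,st,c=cv2.connectedComponentsWithStats(m.astype(np.uint8))
        for i in range(1,k):
            if st[i,4]>60: print(n,nm,st[i],c[i].round(1))
for z,uv in((.005,(484,235)),(.005,(421,239)),(.021,(475,298)),(.039,(236,282)),(.032,(326,222)),(.16,(327,211))): print(uv,back('top',uv,z))
E
```

```text
top red [402 220  38  38 852] [420.4 238.4]
top red [471 223  26  25 395] [483.5 234.9]
top blue [ 318   73   93   75 4581] [364.3 109.3]
top blue [454 136  15  15 160] [461.  143.1]
top blue [286 172  83  84 587] [325.3 207.4]
top blue [462 286  26  26 280] [475.1 300.7]
scene red [215 296  39  32 751] [234.1 312. ]
scene red [158 332  29  25 424] [171.7 344. ]
scene red [364 384  10   9  70] [368.1 388.1]
scene blue [ 455  100   55   37 1092] [483.  119.1]
scene blue [ 509  135   47   40 1056] [531.8 154.1]
scene blue [ 574  179   61   47 1361] [600.9 203.1]
scene blue [287 226  79  58 412] [327.3 254.4]
scene blue [151 277  18  25 157] [157.8 290.1]
scene blue [224 344  17  15 196] [231.7 351.2]
scene blue [ 309  345   93   86 6317] [355.3 387. ]
(484, 235) [[ 0.58045201 -0.32642829  0.005     ]]
(421, 239) [[ 0.56849818 -0.18439946  0.005     ]]
(475, 298) [[ 0.43815124 -0.29791013  0.021     ]]
(236, 282) [[0.46163292 0.22375644 0.039     ]]
(326, 222) [[0.59855791 0.03115058 0.032     ]]
(327, 211) [[0.59852333 0.03079431 0.16      ]]
```

View pics/c1.png

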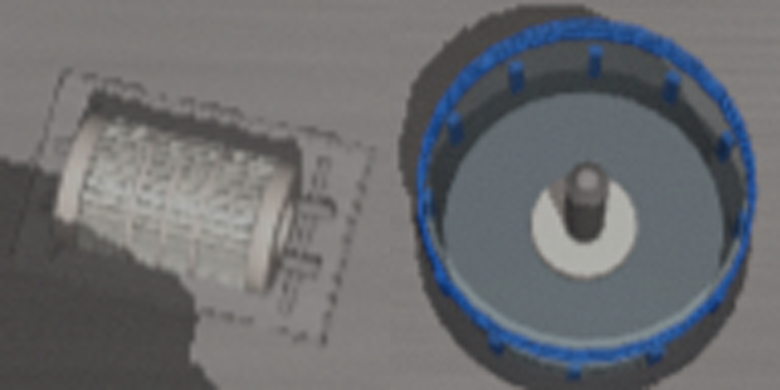

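View pics/c2.png

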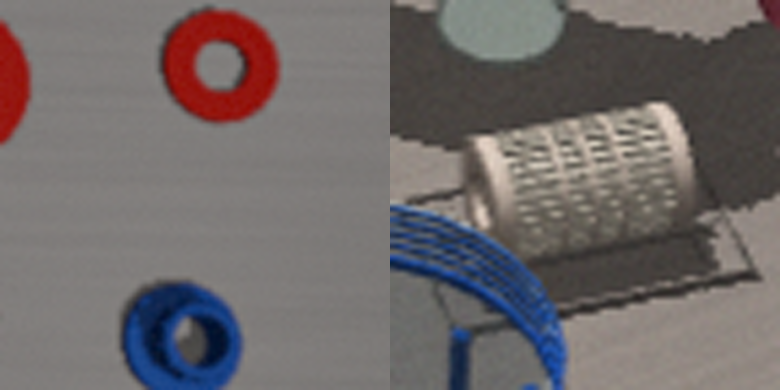

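Crops confirm the choice: a white pleated cartridge on the wires, a small ring roughly 26 px wide against 38 px for the large one, and a knob-up cap. The post tip and boss agree on (0.5985, 0.031). Next I refine the positions and check them with model overlays in both views.

```bash
python3 - <<'E'
from h import *
t=cv2.imread('pics/top0.png'); s=cv2.imread('pics/scene0.png')
o=np.array([198,240]);c=back('top',[o+np.array(p)/4.875 for p in((65,70),(375,150),(325,345))],.006)
print('rack',c,np.linalg.norm(c[1]-c[0]),np.linalg.norm(c[2]-c[1]),(c[0]+c[2])/2)
d=c[1]-c[0]; yaw=np.arctan2(d[1],d[0]); d2=c[2]-c[1]; print('yaw',yaw,np.arctan2(d2[1],d2[0])+np.pi/2-np.pi)
print('gask',back('top',(483.5,234.9),.0065),back('scene',(171.7,344.0),.0065))
print('boss/post', back('top',(326.4,221.8),.032),back('top',(327.2,211.3),.16))
print('others', back('top',(205,362),.0), back('top',(216,170),.02), back('top',(420,292),.042),back('top',(421,239),.005),back('top',(290,150),.02))
np.save('y.npy',yaw)
cm=np.array([.4616,.2237,.039]); ax=np.array([np.cos(yaw),np.sin(yaw),0]); n=np.array([-ax[1],ax[0],0]); a=np.linspace(0,2*np.pi,60)
def circ(c,u,v,r): return c+r*(np.cos(a)[:,None]*u+np.sin(a)[:,None]*v)
X,Y,Z=np.eye(3)
out=[]
items=[(circ(cm+s_*.048*ax,n,Z,.03),(0,255,0)) for s_ in(-1,1)]
seat=np.array([.5985,.031,.032])
items+=[(circ(seat,X,Y,.029),(0,255,255)),(circ(seat+[0,0,.128],X,Y,.005),(0,255,255)),(circ(seat+[0,0,.122],X,Y,.082),(255,0,255)),(circ(seat*[1,1,0]+[0,0,.006],X,Y,.094),(255,0,255))]
g=np.array([.5805,-.326,.01]);items+=[(circ(g,X,Y,.03),(255,255,0)),(circ(g,X,Y,.0135),(255,255,0))]
k=np.array([.438,-.298,0]);items+=[(circ(k+[0,0,.012],X,Y,.03),(0,255,255)),(circ(k+[0,0,.042],X,Y,.019),(0,255,255)),(circ(k+[0,0,.042],X,Y,.0135),(0,255,255))]
cs={'top':[(238,280),(327,215),(478,265)],'scene':[(368,218),(327,265),(167,315)]}
for nme,im in(('top',t),('scene',s)):
    row=[]
    for (u,v),w in zip(cs[nme],(36,48,45)):
        S=266/(2*w); z=cv2.resize(im[v-w:v+w,u-w:u+w],(266,266),interpolation=cv2.INTER_CUBIC)
        for P,col in items:
            q=(proj(nme,P)-[u-w,v-w]+.5)*S-.5
            cv2.polylines(z,[q.astype(np.int32)],True,col,1)
        row.append(z)
    out.append(np.hstack(row))
cv2.imwrite('pics/ov1.png',np.vstack(out))
E
```

```text
rack [[0.52423862 0.28694151 0.006     ]
 [0.49011103 0.14316855 0.006     ]
 [0.40129647 0.16290503 0.006     ]] 0.1477679178317542 0.09098107005666746 [0.46276754 0.22492327 0.006     ]
yaw -1.8038543948117995 1.3521282832690638
gask [[ 0.58042708 -0.3248441   0.0065    ]] [[ 0.58164441 -0.32403306  0.0065    ]]
boss/post [[0.59902593 0.03027077 0.032     ]] [[0.59792678 0.03038778 0.16      ]]
others [[0.28849483 0.28964536 0.        ]] [[0.71550494 0.28309549 0.02      ]] [[ 0.4477711  -0.17401228  0.042     ]] [[ 0.56849818 -0.18439946  0.005     ]] [[0.7661213  0.11639226 0.02      ]]
```

View pics/ov1.png

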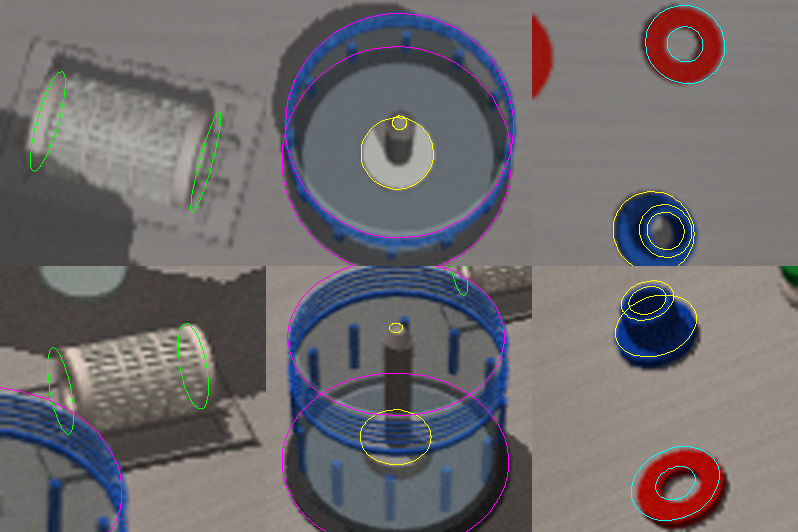

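```bash
cat > fit.py <<'E'
from h import *
from scipy.optimize import minimize
a=np.linspace(0,2*np.pi,48,endpoint=False)
def circ(x,y,z,r): return np.c_[x+r*np.cos(a),y+r*np.sin(a),np.full(48,z)]
S=8
def mask_cap(n,p,w0,w):
    m=np.zeros((2*w*S,2*w*S),np.uint8)
    for P in (np.vstack([circ(*p,0,.03),circ(*p,.012,.03)]),np.vstack([circ(*p,.012,.02),circ(*p,.042,.02)])):
        q=(proj(n,P)-w0+.5)*S; cv2.fillConvexPoly(m,cv2.convexHull(q.astype(np.float32)).astype(np.int32),1)
    # hole
    return m
def mask_g(n,p,w0,w):
    m=np.zeros((2*w*S,2*w*S),np.uint8)
    P=np.vstack([circ(*p,0,.03),circ(*p,.01,.03)]);q=(proj(n,P)-w0+.5)*S; cv2.fillConvexPoly(m,cv2.convexHull(q.astype(np.float32)).astype(np.int32),1)
    return m
def fillext(m):
    c,_=cv2.findContours(m.astype(np.uint8),cv2.RETR_EXTERNAL,cv2.CHAIN_APPROX_NONE); c=max(c,key=cv2.contourArea)
    o=np.zeros(m.shape,np.uint8); cv2.drawContours(o,[c],-1,1,-1); return o
def fit(n,im,f,hue,c0,x0,w=24):
    w0=np.array(c0)-w; z=im[w0[1]:w0[1]+2*w,w0[0]:w0[0]+2*w]
    hsv=cv2.cvtColor(z,cv2.COLOR_BGR2HSV); h=hsv[:,:,0].astype(int); dh=np.minimum(abs(h-hue),180-abs(h-hue))
    m=fillext((dh<15)&(hsv[:,:,1]>140)&(hsv[:,:,2]>35))
    def cost(p):
        r=cv2.resize(f(n,p,w0,w).astype(np.float32),(2*w,2*w),interpolation=cv2.INTER_AREA); return np.abs(r-m).sum()
    r=minimize(cost,x0,method='Nelder-Mead',options=dict(initial_simplex=np.array(x0)+[[0,0],[.008,0],[0,.008]],xatol=1e-4)); return r.x,r.fun,m.sum()
E
python3 - <<'E'
from fit import *
I={n:cv2.imread(f'pics/{n}0.png') for n in('top','scene')}
for n,c in(('top',(475,298)),('scene',(163,290))): print('cap',n,fit(n,I[n],mask_cap,112,c,[.44,-.295]))
for n,c in(('top',(484,235)),('scene',(172,344))): print('gas',n,fit(n,I[n],mask_g,0,c,[.58,-.325]))
s=I['scene']; cv2.imwrite('pics/b.png',cv2.resize(s[205:325,275:380],None,fx=5,fy=5,interpolation=cv2.INTER_CUBIC))
E
```

```text
cap top (array([ 0.43741051, -0.29994884]), np.float64(80.203125), np.uint64(549))
cap scene (array([ 0.43936899, -0.29970039]), np.float64(74.203125), np.uint64(566))
gas top (array([ 0.58064878, -0.32462921]), np.float64(64.578125), np.uint64(530))
gas scene (array([ 0.58268873, -0.32326103]), np.float64(46.59375), np.uint64(614))
```

View pics/b.png

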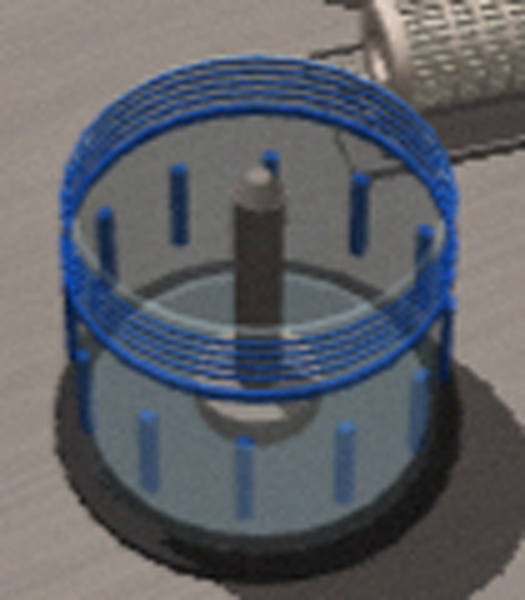

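```bash
python3 - <<'E'
from fit import *
print('tip',back('scene',(275+258/5-.4,205+174/5-.4),.16), back('top',(327.3,211.3),.16))
# cylinder edge of post at z ~ .14 (shoulder 118+32=.15): left 234 right 284 y~205
print(back('scene',[(275+234/5-.4,205+205/5-.4),(275+284/5-.4,205+205/5-.4)],.15))
# plate extents: project for candidates
for x in(.596,.599,.602,.605):
    q=proj('scene',circ(x,.031,0.0,.094)); q2=proj('scene',circ(x,.031,.154,.086)); q3=proj('scene',circ(x,.031,.15,.011))
    f=lambda q:((np.r_[q.min(0),q.max(0)]-[275,205]*2)*5+2).round(0)
    print(x,f(q),f(q2),f(q3))
    q=proj('top',circ(x,.031,0.154,.082));print('  top rim',q.min(0),q.max(0), proj('top',[[x,.031,.16],[x,.031,.032]]))
E
```

```text
tip [[0.60002299 0.03151389 0.16      ]] [[0.59793071 0.03018983 0.16      ]]
[[0.60260078 0.0186688  0.15      ]
 [0.6126107  0.03708123 0.15      ]]
0.596 [ 48. 259. 455. 578.] [ 48.  39. 457. 334.] [226. 166. 278. 204.]
  top rim [285.63962341 172.78295836] [368.0295031  253.78482443] [[326.87367182 212.25033065]
 [326.04725908 223.13714004]]
0.599 [ 51. 263. 459. 583.] [ 51.  43. 461. 339.] [230. 171. 282. 208.]
  top rim [285.68359684 171.33489547] [368.03867265 252.26882405] [[326.90037655 210.76149492]
 [326.07137411 221.80509371]]
0.602 [ 54. 267. 462. 588.] [ 54.  47. 464. 344.] [233. 175. 285. 213.]
  top rim [285.72751665 169.88797689] [368.04785681 250.7541679 ] [[326.92706159 209.27391154]
 [326.0954728  220.47405944]]
0.605 [ 56. 271. 466. 594.] [ 57.  51. 468. 349.] [236. 180. 289. 218.]
  top rim [285.77138301 168.4421993 ] [368.05705554 249.24085196] [[326.95372703 207.78757682]
 [326.11955521 219.14403455]]
```

```bash
cat > plan.py <<'E'
from h import *
Z=np.array([0,0,1.]); yaw=-1.797
AX=np.array([np.cos(yaw),np.sin(yaw),0]); CM=np.array([.4625,.225,.039])
def quat(x,z): 
    x=x/np.linalg.norm(x); z=z/np.linalg.norm(z); return R.from_matrix(np.c_[x,np.cross(z,x),z]).as_quat()
def lie(phi,s,k,d,ahead):
    b=s*AX*np.sin(phi)+Z*np.cos(phi); x=k*np.cross(s*AX,Z); return CM+d*s*AX-ahead*b, quat(x,-b), b
def stand(phi,psi,k,d,ahead,xy,dz=0):
    w=np.array([np.cos(psi),np.sin(psi),0]); b=w*np.cos(phi)+Z*np.sin(phi); x=k*np.cross(Z,w)
    return np.array([*xy,.048+d+dz])-ahead*b, quat(x,-b), b
E
python3 - <<'E'
from plan import *
d,ah=.015,.015; q0=manip.current_q()
import itertools
for phi in (.6,.785,.95):
  for s,k in itertools.product((1,-1),(1,-1)):
    p,q,b=lie(phi,s,k,d,ah); ok=manip.solve_ik(p,q); ok2=manip.solve_ik(p+.12*Z,q)
    if ok is None or ok2 is None: continue
    res=[]
    for xy in((.42,.07),(.40,.05),(.45,.09)):
      for psi in np.arange(-np.pi,np.pi,np.pi/6):
        p2,q2,b2=stand(phi,psi,k,d,ah,xy); i1=manip.solve_ik(p2,q2); i2=manip.solve_ik(p2+.08*b2,q2); i3=manip.solve_ik(p2+.1*Z,q2)
        if i1 is not None and i2 is not None and i3 is not None: res.append((xy,round(np.degrees(psi)),round(float(np.abs(i3-ok2).max()),2)))
    print(phi,s,k,np.round(ok,2),sorted(res,key=lambda r:r[2])[:6])
print(manip.current_clock())
E
```

```text
0.6 1 1 [ 0.87  1.08 -1.23  2.24  1.18  0.43  1.83] [((0.4, 0.05), -90, 3.38), ((0.42, 0.07), -90, 3.43), ((0.45, 0.09), -90, 3.44), ((0.45, 0.09), -60, 3.44), ((0.45, 0.09), -30, 3.44), ((0.42, 0.07), -30, 3.49)]
0.6 1 -1 [ 0.42  0.65 -0.61  2.25 -0.96  0.26  0.64] [((0.45, 0.09), 90, 1.57), ((0.42, 0.07), 90, 1.58), ((0.4, 0.05), 90, 1.6), ((0.45, 0.09), 60, 1.61), ((0.42, 0.07), 60, 1.63), ((0.4, 0.05), 60, 1.64)]
0.6 -1 1 [-0.81  0.82  0.1   1.64  0.28  1.2  -1.12] [((0.4, 0.05), -90, 2.08), ((0.42, 0.07), -90, 2.13), ((0.45, 0.09), -90, 2.14), ((0.45, 0.09), -60, 2.14), ((0.45, 0.09), -30, 2.14), ((0.42, 0.07), -30, 2.19)]
0.6 -1 -1 [-0.38  0.89 -0.53  1.62  0.69  1.38  1.7 ] [((0.45, 0.09), 90, 2.84), ((0.42, 0.07), 90, 2.88), ((0.45, 0.09), 120, 2.88), ((0.4, 0.05), 90, 2.9), ((0.45, 0.09), 60, 2.91), ((0.42, 0.07), 60, 2.93)]
0.785 1 1 [ 0.93  1.1  -1.11  2.25  0.79  0.2   2.35] [((0.45, 0.09), -90, 3.15), ((0.45, 0.09), -120, 3.17), ((0.42, 0.07), -90, 3.21), ((0.45, 0.09), -60, 3.21), ((0.4, 0.05), -90, 3.27), ((0.42, 0.07), -60, 3.28)]
0.785 1 -1 [ 0.61  0.79 -0.69  2.26 -
[... 762 characters left out ...]
, ((0.45, 0.09), -60, 2.98), ((0.42, 0.07), -60, 3.05)]
0.95 1 -1 [ 0.9   1.08 -0.92  2.25 -0.86  0.23  0.93] [((0.45, 0.09), 90, 1.97), ((0.42, 0.07), 90, 2.0), ((0.4, 0.05), 90, 2.02), ((0.45, 0.09), 120, 2.14), ((0.42, 0.07), 120, 2.15), ((0.45, 0.09), 60, 2.16)]
0.95 -1 1 [-0.9   1.05  0.15  1.41  0.33  1.54 -1.16] [((0.45, 0.09), -120, 1.74), ((0.45, 0.09), -90, 1.88), ((0.42, 0.07), -90, 1.95), ((0.4, 0.05), -90, 2.01), ((0.45, 0.09), -60, 2.02), ((0.42, 0.07), -60, 2.08)]
0.95 -1 -1 [-0.5   1.11 -0.51  1.39  0.75  1.76  1.66] [((0.45, 0.09), 120, 2.48), ((0.42, 0.07), 120, 2.51), ((0.4, 0.05), 120, 2.53), ((0.45, 0.09), 90, 2.62), ((0.42, 0.07), 90, 2.65), ((0.4, 0.05), 90, 2.67)]
0.1
```

```bash
python3 - <<'E'
from plan import *
p,q,b=lie(.785,-1,1,.015,.015)
manip.move_pose(p+.13*b,q); print(manip.current_clock())
manip.servo_line(p,vel=.15); print(manip.current_force().round(1))
effector.close(30); print('gap',manip.current_finger_gap(),manip.current_clock())
manip.servo_line(p+.15*Z,vel=.2); print(manip.current_force().round(2),manip.current_finger_gap(),manip.current_clock())
for n in('top','scene'): cv2.imwrite(f'pics/{n}1.png',viewer.get_image(n)[:,:,::-1])
t=cv2.imread('pics/top1.png')[180:380,120:400]; s=cv2.imread('pics/scene1.png')[80:280,240:520]
cv2.imwrite('pics/j1.png',np.vstack([cv2.resize(x,(420,300)) for x in(t,s)]))
E
```

```text
1.6167
[-0.3  0.3 -0.5]
gap 0.059006417585164075 3.25
[-0.57  0.33 -2.35] 0.0591262802878219 4.15
```

View pics/j1.png

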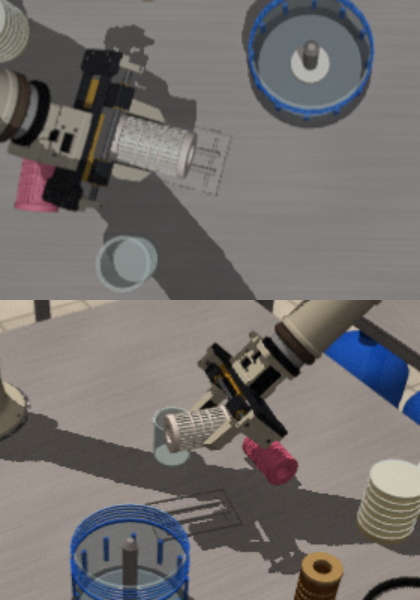

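The cartridge is gripped with a 59 mm gap and lifted level, about 0.2 kg. The pink one and the beaker are untouched. Next I stand it on the clear bench.

```bash
python3 - <<'E'
from plan import *
XY=(.40,.06)
for psi in (-120,-110,-100,-90):
    p,q,b=stand(.785,np.radians(psi),1,.015,.015,XY)
    try: manip.servo_line(p+.10*Z,q,vel=.15); break
    except manip.PlanningError as e: print(psi,e)
print(psi,manip.current_clock())
F0=manip.current_force()
manip.servo_line(p+.012*Z,vel=.12)
z=.010
while z>-.008:
    manip.servo_line(p+z*Z,vel=.04); f=manip.current_force()-F0
    if f[2]>4: break
    z-=.002
print('contact z',z,f.round(1),manip.current_clock())
for n in('top','scene'): cv2.imwrite(f'pics/{n}2.png',viewer.get_image(n)[:,:,::-1])
t=cv2.imread('pics/top2.png')[180:380,220:500]; s=cv2.imread('pics/scene2.png')[80:280,170:450]
cv2.imwrite('pics/j2.png',np.vstack([cv2.resize(x,(420,300)) for x in(t,s)]))
np.save('st.npy',[psi,z])
E
```

```text
-120 the arm cannot follow that straight line within its joint ranges
-110 7.6917
contact z -0.002 [-0.4 -1.7  7.7] 10.325
```

View pics/j2.png

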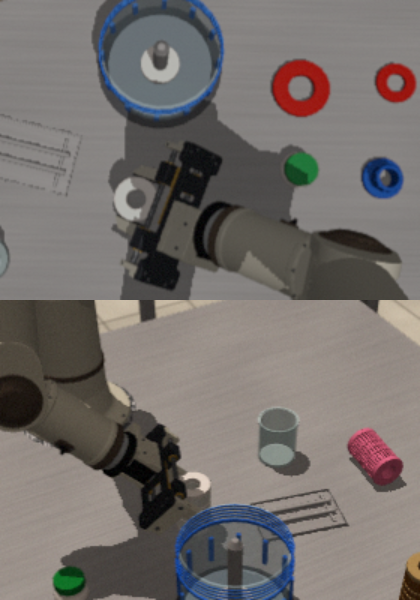

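It stands upright with its ring face up. I'll release it, back off along the tool axis, regrasp from above and centre it by squeezing at two yaws.

```bash
cat > top.py <<'E'
from h import *
def down(th): # tool x at angle th, z down
    x=np.array([np.cos(th),np.sin(th),0]); z=np.array([0,0,-1.]); return R.from_matrix(np.c_[x,np.cross(z,x),z]).as_quat()
def best(p,ths=np.arange(-np.pi,np.pi,np.pi/12),h=.1,turn=True):
    q=manip.current_q(); o=[]
    for t in ths:
        a=manip.solve_ik(p,down(t)); b=manip.solve_ik(np.add(p,[0,0,h]),down(t))
        if a is None or b is None: continue
        s=-np.sign(a[6]) 
        if np.abs(a-b).max()>1: continue
        o.append((np.abs(b-q).max()+.3*abs(a[6]+s*1.5708-0),t,s))
    return min(o)[1:]
E
python3 - <<'E'
from plan import *; from top import *
psi,z=np.load('st.npy'); p,q,b=stand(.785,np.radians(psi),1,.015,.015,(.40,.06))
effector.open_jaws(); print(manip.current_finger_gap(),manip.current_force().round(1))
manip.servo_line(p+z*Z+.13*b,vel=.2); print(manip.current_clock())
manip.sleep(.05)
for n in('top','scene'): cv2.imwrite(f'pics/{n}3.png',viewer.get_image(n)[:,:,::-1])
t=cv2.imread('pics/top3.png')[180:380,220:500]; s=cv2.imread('pics/scene3.png')[80:280,170:450]
cv2.imwrite('pics/j3.png',np.vstack([cv2.resize(x,(420,300)) for x in(t,s)]))
print(best([.40,.06,.071]))
E
```

```text
0.09181582967281264 [ 0.3 -0.3  0.6]
11.95
(np.float64(1.8325957145940492), np.float64(-1.0))
```

View pics/j3.png

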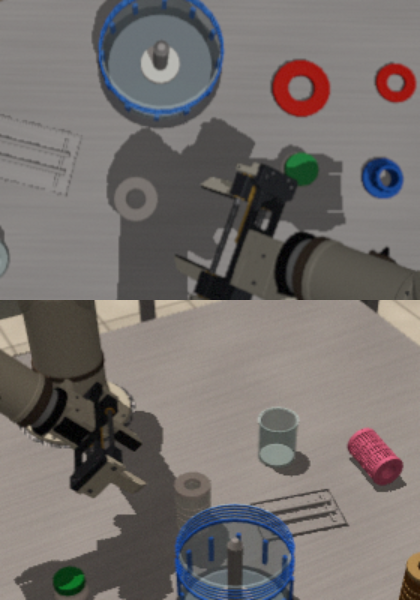

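Released and standing upright at about (310.7,312.7) in the top view. The jar is undisturbed.

```bash
python3 - <<'E'
from plan import *; from top import *
c=back('top',(310.4,312.4),.096)[0]; print(c)
XY=(c[:2]+[.4015,.06])/2 if np.linalg.norm(c[:2]-[.4,.06])<.012 else c[:2]
P=np.array([*XY,.071]); th,s=best(P)
manip.servo_line(manip.current_tool_pos()+[0,0,.06],vel=.25)
manip.move_pose(P+.07*Z,down(th)); manip.servo_line(P,vel=.15); print(manip.current_force().round(1),manip.current_clock())
effector.close(8); print(manip.current_finger_gap(), manip.current_force().round(1)); effector.open_jaws()
q=manip.current_q(); print(q.round(2),s); q[6]+=s*np.pi/2; manip.movej(q); print(manip.current_tool_pos())
effector.close(35); print(manip.current_finger_gap(),manip.current_force().round(1),manip.current_clock())
F0=manip.current_force()
manip.servo_line(manip.current_tool_pos()+[0,0,.125],vel=.2); print(manip.current_tool_pos(),manip.current_force().round(1),manip.current_clock())
E
```

```text
[0.39956098 0.06027862 0.096     ]
[-0.1 -0.3  0.5] 13.9667
0.060025339649609676 [-1.3  0.8  4.8]
[-0.18  0.3  -0.04  2.27  0.02  0.58  1.6 ] -1.0
[0.40055194 0.06011666 0.07099396]
0.05927536760401941 [-0.8  0.1  0.3] 17.3167
[0.39955874 0.05993415 0.19504072] [-0.2 -0.2 -2.3] 18.0917
```

```bash
python3 - <<'E'
from plan import *; from top import *
c=manip.current_tool_pos(); R0=manip.current_tcp_rot()
manip.servo_line([c[0],c[1],.25],vel=.25); manip.servo_line([.5998,.031,.25],vel=.2)
manip.sleep(.1); print(manip.current_tool_pos(),manip.current_clock())
for n in('top','scene'): cv2.imwrite(f'pics/{n}4.png',viewer.get_image(n)[:,:,::-1])
t=cv2.imread('pics/top4.png')[140:290,225:425]; s=cv2.imread('pics/scene4.png')[150:300,225:425]
cv2.imwrite('pics/j4.png',np.hstack([cv2.resize(x,None,fx=4,fy=4,interpolation=cv2.INTER_CUBIC) for x in(s,)]))
cv2.imwrite('pics/j4t.png',np.hstack([cv2.resize(x,None,fx=3,fy=3,interpolation=cv2.INTER_CUBIC) for x in(t,)]))
E
```

```text
[0.5989003  0.03128894 0.24995062] 19.7167
```

View pics/j4.png

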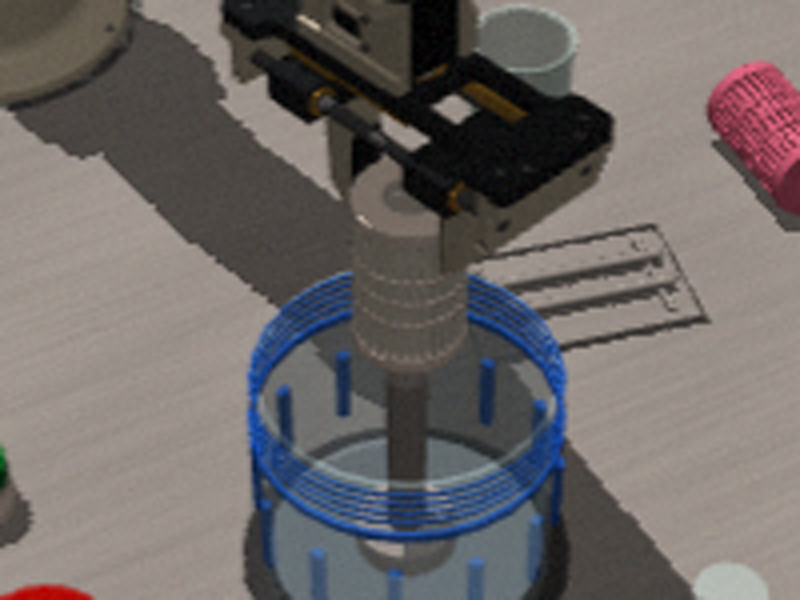

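View pics/j4t.png

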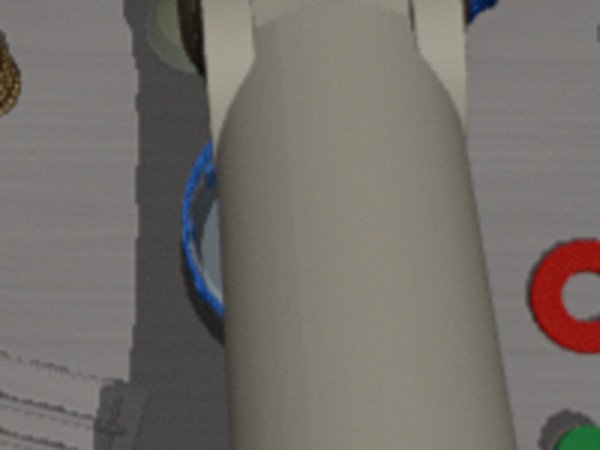

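```bash
python3 - <<'E'
from fit import *
def e(x,y,z,r):
    q=(proj('scene',circ(x,y,z,r))-[225,150])*4+1.5; return q.min(0).round(1),q.max(0).round(1)
print('cart bottom',e(.5989,.0313,.179,.03),'top',e(.5989,.0313,.275,.03))
for x in(.598,.600,.602): print('post',x,e(x,.031,.13,.011),e(x,.031,.11,.011))
im=cv2.imread('pics/scene4.png').astype(int)
for r in(250,253,256,260): print(r,im[r,312:342].sum(1))
for r in(228,232,235): print(r,im[r,308:346].sum(1))
E
```

```text
cart bottom (array([347.1, 292. ]), array([463. , 374.3])) top (array([344. , 152.9]), array([467.6, 234.9]))
post 0.598 (array([382.8, 381.1]), array([424. , 411.3])) (array([383. , 406.4]), array([423.6, 436.5]))
post 0.6 (array([384.6, 383.5]), array([425.8, 413.7])) (array([384.7, 408.8]), array([425.4, 439. ]))
post 0.602 (array([386.4, 385.9]), array([427.7, 416.2])) (array([386.5, 411.2]), array([427.2, 441.4]))
250 [225 340 349 342 343 312 222 219 214 170 137 146 154 138 153 150 154 140
 158 170 216 210 218 211 205 211 210 208 222 205]
253 [232 345 334 334 344 343 350 349 325 244 121 145 147 150 153 151 165 159
 141 173 218 221 219 212 215 215 225 213 218 216]
256 [345 344 349 333 339 341 338 340 320 244 129 144 155 154 162 154 156 143
 139 168 207 221 213 209 209 212 211 202 210 205]
260 [198 207 230 289 301 349 377 364 378 313 137 132 138 144 158 148 155 155
 149 207 317 304 305 295 258 199 164 124 154 125]
228 [240 260 259 210 210 223 221 220 232 256 273 223 225 234 226 238 234 236
 243 236 239 232 229 234 238 221 228 236 260 305 263 214 238 259 251 246
 210 170]
232 [218 220 215 217 234 258 223 238 229 228 232 233 236 232 229 215 238 232
 241 239 243 243 220 243 235 221 238 224 231 228 227 236 243 264 186 214
 211 206]
235 [215 202 222 217 230 209 247 315 268 232 244 227 233 242 231 234 241 241
 241 248 245 239 236 244 228 222 244 215 236 233 251 284 239 214 208 193
 193 212]
```

```bash
python3 - <<'E'
from fit import *
im=cv2.imread('pics/scene4.png')[190:265,295:360]
l=cv2.cvtColor(im,cv2.COLOR_BGR2LAB); l[:,:,0]=cv2.createCLAHE(3,(3,3)).apply(l[:,:,0]); im2=cv2.cvtColor(l,cv2.COLOR_LAB2BGR)
z=cv2.resize(im2,None,fx=8,fy=8,interpolation=cv2.INTER_NEAREST)
def dr(P,c): cv2.polylines(z,[((proj('scene',P)-[295,190]+.5)*8).astype(np.int32)],True,c,1)
dr(circ(.5989,.0313,.179,.03),(0,255,0)); dr(circ(.5989,.0313,.275,.03),(0,255,0))
for k in(.08,.15): dr(circ(.6,.031,k,.011),(0,255,255))
cv2.imwrite('pics/z4.png',z)
print(cam('scene')[3])
E
```

```text
[[ 4.77678126e-01  6.17851690e-01 -6.24566167e-01]
 [ 8.78534921e-01 -3.35915685e-01  3.39613082e-01]
 [ 2.89445116e-05 -7.10928929e-01 -7.03263861e-01]]
```

View pics/z4.png

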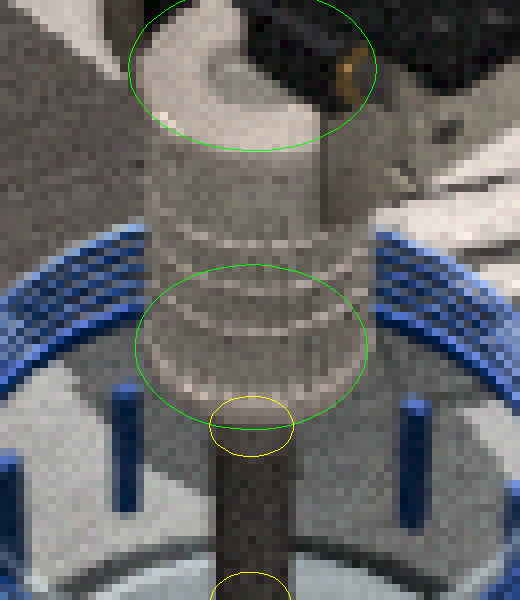

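```bash
python3 - <<'E'
from fit import *
print(manip.current_clock(),manip.current_tool_pos())
im=cv2.imread('pics/scene4.png')[190:265,295:360]
im2=(255*(im/255.)**.6).clip(0,255).astype(np.uint8)
z=cv2.resize(im2,None,fx=8,fy=8,interpolation=cv2.INTER_CUBIC)
cv2.imwrite('pics/z4b.png',z)
M=R.from_quat(manip.current_tcp_rot()).as_matrix(); print(M.round(4))
E
```

```text
19.8167 [0.59923386 0.03121027 0.25032129]
[[ 9.658e-01  2.592e-01  2.000e-04]
 [ 2.592e-01 -9.658e-01  1.000e-04]
 [ 2.000e-04 -1.000e-04 -1.000e+00]]
```

View pics/z4b.png

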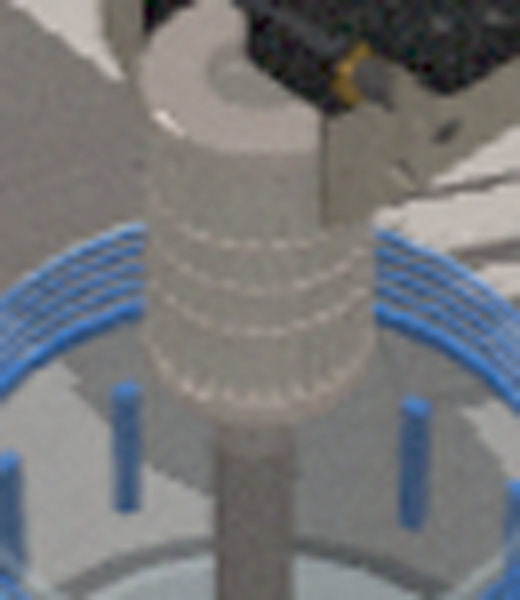

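Gamma-lifted crop: the cartridge is centred at about x=260, the post at about 255, so the cartridge sits roughly 1.3 mm to the image right. I'll shift it and descend with force-guided compliance.

```bash
cat > ins.py <<'E'
from h import *
def insert(target, z0, zend, ztouch, step=.004, gain=.0002, stop=8., vel=.05, f_lat=1.2):
    """descend to zend with lateral compliance; stop on axial force once below ztouch"""
    t=np.array(target,float); z=z0; manip.servo_line([*t,z],vel=.05); manip.sleep(.1)
    F0=np.mean([manip.current_force() for _ in range(1)],0); log=[]
    bad=0
    while z>zend:
        z-= step if z>ztouch else .001
        manip.servo_line([*t,max(z,zend)],vel=vel if z>ztouch else .03)
        f=manip.current_force()-F0
        if np.hypot(*f[:2])>f_lat: t+=np.clip(gain*f[:2],-.0008,.0008)
        log.append((round(z,4),*f.round(1),*(t*1000).round(1)))
        if f[2]>stop:
            if z<=ztouch: break
            bad+=1
            if bad>4: log.append('STUCK'); break
    for l in log: print(*l) if l=='STUCK' else print(l)
    print('end',manip.current_tool_pos().round(4),manip.current_clock()); return t,z,F0
E
python3 - <<'E'
from ins import *
# home TCP z = .032+.071 =.103
t,z,F0=insert((.5998+.0002,.0297),.242,.215,.10)
cv2.imwrite('pics/scene5.png',viewer.get_image('scene')[:,:,::-1])
im=cv2.imread('pics/scene5.png')[190:265,295:360]
cv2.imwrite('pics/z5.png',cv2.resize((255*(im/255.)**.6).clip(0,255).astype(np.uint8),None,fx=8,fy=8,interpolation=cv2.INTER_CUBIC))
np.save('t.npy',t); print(F0)
E
```

```text
(0.238, np.float64(-0.7), np.float64(-0.5), np.float64(-0.6), np.float64(600.0), np.float64(29.7))
(0.234, np.float64(-2.0), np.float64(0.8), np.float64(-0.3), np.float64(599.6), np.float64(29.9))
(0.23, np.float64(-1.9), np.float64(0.4), np.float64(0.1), np.float64(599.2), np.float64(29.9))
(0.226, np.float64(-1.2), np.float64(0.4), np.float64(0.2), np.float64(599.0), np.float64(30.0))
(0.222, np.float64(-0.5), np.float64(-0.3), np.float64(-0.6), np.float64(599.0), np.float64(30.0))
(0.218, np.float64(-0.7), np.float64(0.4), np.float64(-0.0), np.float64(599.0), np.float64(30.0))
(0.214, np.float64(-0.2), np.float64(-0.6), np.float64(0.4), np.float64(599.0), np.float64(30.0))
end [0.5988 0.03   0.2147] 21.975
[ 1.03719802  0.05935043 -1.60398055]
```

View pics/z5.png

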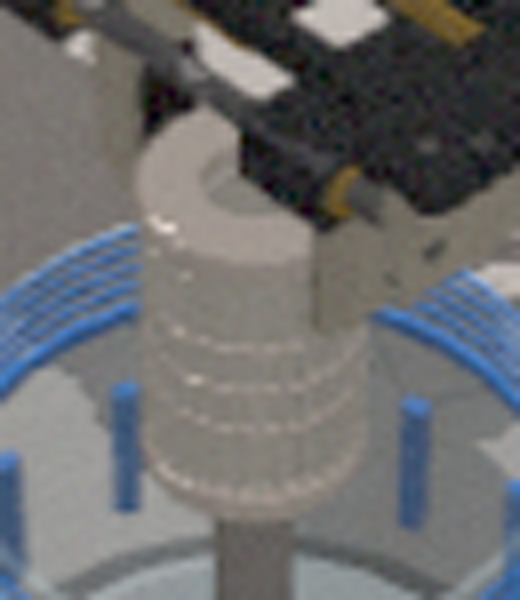

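The tip is in the bore: cartridge centre is now about 253 and the post about 255, roughly 0.5 mm apart. Continuing down.

```bash
python3 - <<'E'
from ins import *
t=np.load('t.npy')
t,z,F0=insert(t+[.0003,.0002],.2145,.099,.108,step=.008,vel=.08,f_lat=2.5,stop=6)
np.save('t.npy',t)
E
```

```text
(0.2065, np.float64(0.4), np.float64(0.1), np.float64(-0.4), np.float64(599.3), np.float64(30.2))
(0.1985, np.float64(0.3), np.float64(0.9), np.float64(-0.4), np.float64(599.3), np.float64(30.2))
(0.1905, np.float64(0.2), np.float64(0.9), np.float64(0.4), np.float64(599.3), np.float64(30.2))
(0.1825, np.float64(0.6), np.float64(-0.6), np.float64(0.0), np.float64(599.3), np.float64(30.2))
(0.1745, np.float64(0.2), np.float64(1.0), np.float64(0.1), np.float64(599.3), np.float64(30.2))
(0.1665, np.float64(-0.3), np.float64(0.9), np.float64(0.4), np.float64(599.3), np.float64(30.2))
(0.1585, np.float64(-0.2), np.float64(1.3), np.float64(1.0), np.float64(599.3), np.float64(30.2))
(0.1505, np.float64(0.2), np.float64(-0.7), np.float64(0.9), np.float64(599.3), np.float64(30.2))
(0.1425, np.float64(0.3), np.float64(0.7), np.float64(0.2), np.float64(599.3), np.float64(30.2))
(0.1345, np.float64(1.1), np.float64(-0.3), np.float64(-0.6), np.float64(599.3), np.float64(30.2))
(0.1265, np.float64(0.6), np.float64(0.0), np.float64(-0.7), np.float64(599.3), np.float64(30.2))
(0.1185, np.float64(-0.2), np.float64(0.5), np.float64(0.8), np.float64(599.3), np.float64(30.2))
(0.1105, np.float64(0.3), np.float64(-0.1), np.float64(-0.2), np.float64(599.3), np.float64(30.2))
(0.1025, np.float64(-0.7), np.float64(0.9), np.float64(6.1), np.float64(599.3), np.float64(30.2))
end [0.5998 0.0303 0.103 ] 26.0417
```

Contact came at TCP z=0.103, exactly the expected home height. Release and retreat, then go for the gasket.

```bash
python3 - <<'E'
from top import *
effector.open_jaws(); p=manip.current_tool_pos(); print(p,manip.current_force().round(1))
manip.servo_line([p[0],p[1],.21],vel=.15)
P=np.array([.5817,-.324,.004]); th,s=best(P,h=.2); print(th,s)
manip.move_pose(P+[0,0,.08],down(th)); manip.sleep(.1); print(manip.current_clock(),manip.current_tool_pos())
for n in('top','scene'): cv2.imwrite(f'pics/{n}6.png',viewer.get_image(n)[:,:,::-1])
t=cv2.imread('pics/top6.png')[140:340,260:540]; s=cv2.imread('pics/scene6.png')[190:390,120:400]
cv2.imwrite('pics/j6.png',np.vstack([cv2.resize(x,(420,300),interpolation=cv2.INTER_CUBIC) for x in(t,s)]))
E
```

```text
[0.59928305 0.03023313 0.10246805] [ 0.3 -0.8 -0.5]
1.7763568394002505e-15 -1.0
29.1417 [ 0.5834697  -0.32153693  0.0847339 ]
```

View pics/j6.png

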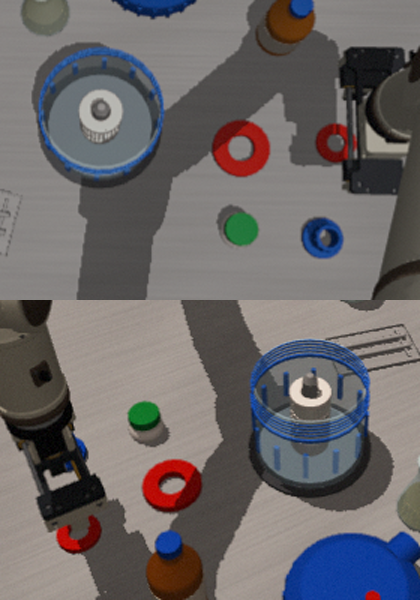

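Cartridge is seated with the post showing through it. The gripper is over the small ring, so I grasp it with two-yaw centring.

```bash
python3 - <<'E'
from top import *
P=np.array([.5817,-.324,.0035])
manip.servo_line(P+[0,0,.03],down(0.),vel=.15); manip.servo_line(P,vel=.08); print(manip.current_tool_pos(),manip.current_force().round(1))
effector.close(8); print(manip.current_finger_gap(),manip.current_force().round(1)); effector.open_jaws()
q=manip.current_q(); print(q.round(2)); q[6]+=-np.pi/2 if q[6]>0 else np.pi/2; manip.movej(q); manip.sleep(.1); print(manip.current_tool_pos())
effector.close(25); print(manip.current_finger_gap(),manip.current_force().round(1),manip.current_clock())
p=manip.current_tool_pos(); manip.servo_line([p[0],p[1],.1],vel=.2); print(manip.current_finger_gap(),manip.current_force().round(1))
print(R.from_quat(manip.current_tcp_rot()).as_matrix().round(3))
print([manip.solve_ik([.6,.03,z],manip.current_tcp_rot()) is not None for z in(.21,.13)],manip.current_clock())
E
```

```text
[ 0.5812233  -0.32379657  0.00279305] [-0.9  0.1  1. ]
0.05974261273176071 [0.1 0.3 1.5]
[ 0.37  0.76  0.14  1.65 -0.14  0.74  0.57]
[ 0.58172383 -0.3239808   0.0034865 ]
0.05898063437270289 [ 0.1 -0.7  0.6] 33.725
0.059035396716252325 [ 0.  -0.2 -0.2]
[[ 0.    -1.    -0.001]
 [-1.    -0.     0.001]
 [-0.001  0.001 -1.   ]]
[True, True] 34.3583
```

```bash
python3 - <<'E'
from top import *
p=manip.current_tool_pos(); manip.servo_line([p[0],p[1],.21],vel=.25); manip.servo_line([.5996,.0305,.21],vel=.25); manip.servo_line([.5996,.0305,.175],vel=.1);manip.sleep(.15)
print(manip.current_tool_pos(),manip.current_finger_gap(),manip.current_clock())
cv2.imwrite('pics/scene7.png',viewer.get_image('scene')[:,:,::-1])
im=cv2.imread('pics/scene7.png')[200:275,292:362]
cv2.imwrite('pics/z7.png',cv2.resize((255*(im/255.)**.6).clip(0,255).astype(np.uint8),None,fx=8,fy=8,interpolation=cv2.INTER_CUBIC))
E
```

```text
[0.60027373 0.03038753 0.17583482] 0.0590437501045404 37.1667
```

View pics/z7.png

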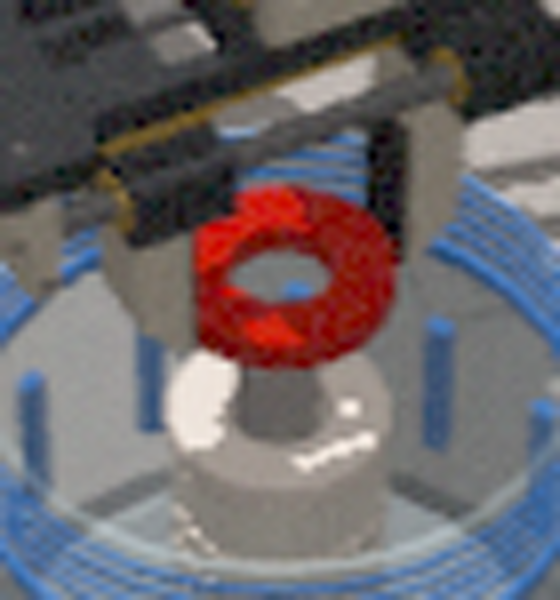

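The ring's hole spans x 230–330 (centre 280) and the post 243–320 (centre 281), so they are aligned. Lowering.

```bash
python3 - <<'E'
from ins import *
t,z,F0=insert((.5996,.0305),.175,.128,.134,step=.005,vel=.06,f_lat=2,stop=4)
cv2.imwrite('pics/scene8.png',viewer.get_image('scene')[:,:,::-1])
im=cv2.imread('pics/scene8.png')[200:275,292:362]
cv2.imwrite('pics/z8.png',cv2.resize((255*(im/255.)**.6).clip(0,255).astype(np.uint8),None,fx=8,fy=8,interpolation=cv2.INTER_CUBIC))
E
```

```text
(0.17, np.float64(0.1), np.float64(-0.3), np.float64(-0.4), np.float64(599.6), np.float64(30.5))
(0.165, np.float64(0.3), np.float64(-0.3), np.float64(0.4), np.float64(599.6), np.float64(30.5))
(0.16, np.float64(-0.1), np.float64(-0.2), np.float64(0.1), np.float64(599.6), np.float64(30.5))
(0.155, np.float64(0.2), np.float64(-0.2), np.float64(0.3), np.float64(599.6), np.float64(30.5))
(0.15, np.float64(0.5), np.float64(0.6), np.float64(0.1), np.float64(599.6), np.float64(30.5))
(0.145, np.float64(0.9), np.float64(-1.0), np.float64(0.3), np.float64(599.6), np.float64(30.5))
(0.14, np.float64(0.2), np.float64(-0.8), np.float64(0.6), np.float64(599.6), np.float64(30.5))
(0.135, np.float64(0.4), np.float64(0.1), np.float64(-0.5), np.float64(599.6), np.float64(30.5))
(0.13, np.float64(-0.3), np.float64(-0.6), np.float64(7.2), np.float64(599.6), np.float64(30.5))
end [0.6004 0.0305 0.1311] 39.8833
```

View pics/z8.png

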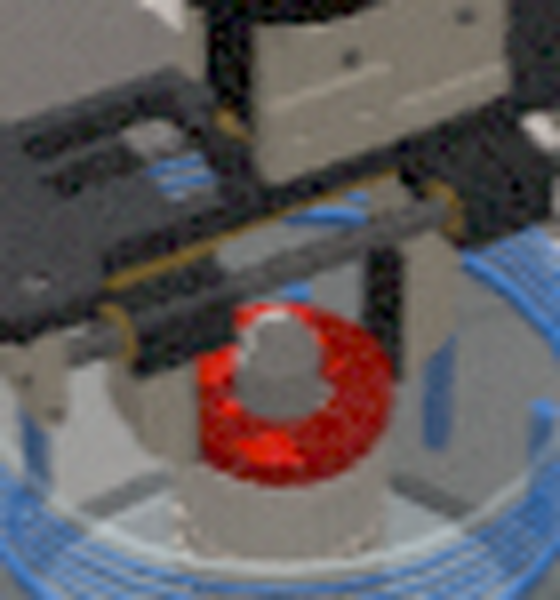

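The gasket is threaded and touched at TCP z=0.131 (expected 0.1315). Release and fetch the cap.

```bash
python3 - <<'E'
from top import *
effector.open_jaws(); p=manip.current_tool_pos(); manip.servo_line([p[0],p[1],.23],vel=.2)
P=np.array([.4384,-.2998,.018]); th,s=best(P,h=.2); print(th,s)
manip.move_pose(P+[0,0,.09],down(th)); manip.servo_line(P+[0,0,.07],down(th),vel=.15); manip.sleep(.1); print(manip.current_clock(),manip.current_tool_pos())
for n in('top','scene'): cv2.imwrite(f'pics/{n}9.png',viewer.get_image(n)[:,:,::-1])
t=cv2.imread('pics/top9.png')[160:360,270:550]; s=cv2.imread('pics/scene9.png')[190:390,100:380]
cv2.imwrite('pics/j9.png',np.vstack([cv2.resize(x,(420,300),interpolation=cv2.INTER_CUBIC) for x in(t,s)]))
np.save('th.npy',th)
E
```

```text
-2.3561944901923444 1.0
43.1417 [ 0.43909952 -0.29938781  0.08842999]
```

View pics/j9.png

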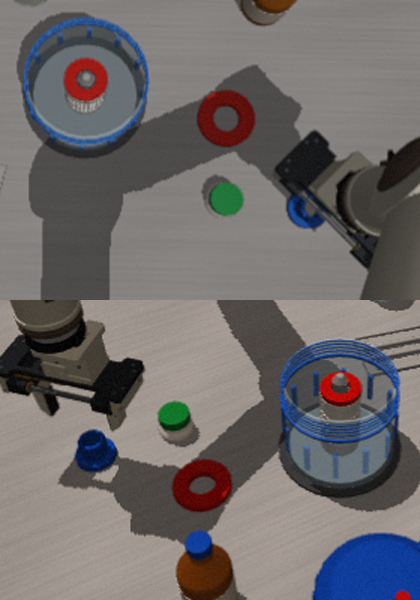

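The gasket lies flat on the cartridge with the post through it, and the cap is undisturbed below the gripper. Grasping the knob.

```bash
python3 - <<'E'
from top import *
P=np.array([.4384,-.2998,.018])
manip.servo_line(P,vel=.12); print(manip.current_tool_pos(),manip.current_force().round(1))
effector.close(8); print(manip.current_finger_gap(),manip.current_force().round(1)); effector.open_jaws()
q=manip.current_q(); print(q.round(2)); q[6]+=-np.pi/2 if q[6]>0 else np.pi/2; manip.movej(q); manip.sleep(.1); print(manip.current_tool_pos())
effector.close(30); print(manip.current_finger_gap(),manip.current_force().round(1),manip.current_clock())
p=manip.current_tool_pos(); manip.servo_line([p[0],p[1],.245],vel=.25); print(manip.current_finger_gap(),manip.current_force().round(1))
manip.servo_line([.5996,.0305,.245],vel=.25); manip.servo_line([.5996,.0305,.19],vel=.12);manip.sleep(.15)
print(manip.current_tool_pos(),manip.current_finger_gap(),manip.current_clock())
cv2.imwrite('pics/scene10.png',viewer.get_image('scene')[:,:,::-1])
im=cv2.imread('pics/scene10.png')[190:265,292:362]
cv2.imwrite('pics/z10.png',cv2.resize((255*(im/255.)**.6).clip(0,255).astype(np.uint8),None,fx=8,fy=8,interpolation=cv2.INTER_CUBIC))
E
```

```text
[ 0.43865861 -0.30019069  0.01833535] [0.5 0.3 0.2]
0.03806359293604988 [-0.1  0.9 -0.5]
[ 0.32  0.58  0.29  2.   -0.28  0.6  -1.56]
[ 0.43842563 -0.29979303  0.01802046]
0.036953229128826044 [ 0.1  0.2 -0.3] 48.25
0.03739843561054704 [ 0.7 -0.3 -1.9]
[0.60046925 0.03044374 0.19118349] 0.03764171933383755 51.6833
```

View pics/z10.png

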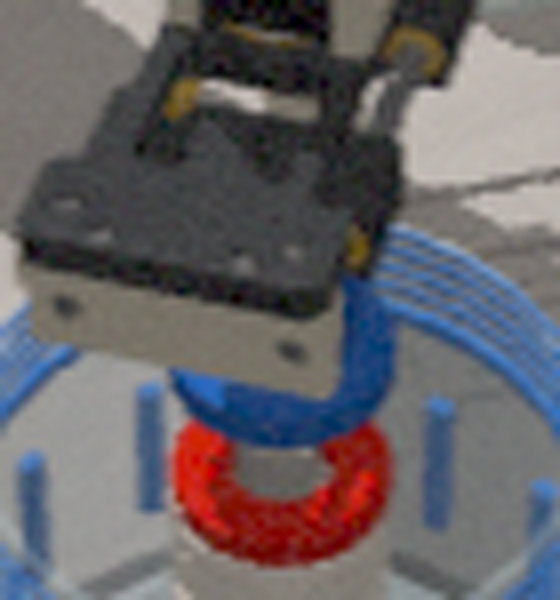

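The flange spans 168–397 and the gasket 172–393, both centred at about 282. Lowering.

```bash
python3 - <<'E'
from ins import *
t,z,F0=insert((.5996,.0305),.189,.152,.1585,step=.005,vel=.06,f_lat=2,stop=4)
if abs(manip.current_tool_pos()[2]-.156)<.0025:
    effector.open_jaws(); p=manip.current_tool_pos(); manip.servo_line([p[0],p[1],.25],vel=.2); manip.servo_line([.45,-.1,.28],vel=.3)
    for n in('top','scene'): cv2.imwrite(f'pics/{n}11.png',viewer.get_image(n)[:,:,::-1])
    print(manip.current_clock())
    t=cv2.imread('pics/top11.png')[140:290,220:430]; s=cv2.imread('pics/scene11.png')[180:330,220:430]
    cv2.imwrite('pics/j11.png',np.vstack([cv2.resize(x,(420,300),interpolation=cv2.INTER_CUBIC) for x in(t,s)]))
E
```

```text
(0.184, np.float64(0.2), np.float64(0.3), np.float64(0.8), np.float64(599.6), np.float64(30.5))
(0.179, np.float64(0.2), np.float64(0.1), np.float64(1.1), np.float64(599.6), np.float64(30.5))
(0.174, np.float64(-1.2), np.float64(-0.7), np.float64(0.6), np.float64(599.6), np.float64(30.5))
(0.169, np.float64(0.2), np.float64(0.0), np.float64(1.0), np.float64(599.6), np.float64(30.5))
(0.164, np.float64(0.6), np.float64(-0.1), np.float64(0.2), np.float64(599.6), np.float64(30.5))
(0.159, np.float64(-0.6), np.float64(-1.0), np.float64(1.0), np.float64(599.6), np.float64(30.5))
(0.154, np.float64(-2.1), np.float64(-0.5), np.float64(11.1), np.float64(599.2), np.float64(30.4))
end [0.6005 0.0306 0.1558] 53.9
56.45
```

View pics/j11.png

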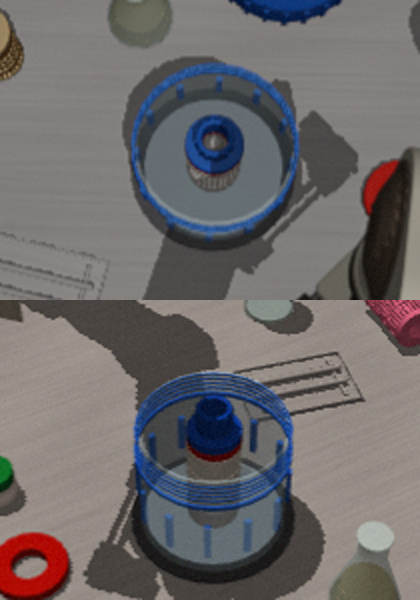

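The full stack is seated: white cartridge, red gasket, then the blue cap knob up. The gripper is clear, so I hand in.

```bash
python3 - <<'E'
from bench import manip
print(manip.current_force().round(1)); manip.hand_in(); print(manip.current_clock())
E
```

```text
[0.7 0.7 0.5]
the job is handed in; nothing more can be done
the job is handed in; nothing more can be done
```

The job is handed in at about 57 s of the 70 s allowed, and every check I made indicates success; the hand-in itself gives no verdict.

I picked the cartridge off the rack with a tilted grasp, stood it on the clear bench and regrasped it from above. I centred it by squeezing at two yaws and threaded it down the post. The small gasket and the cap, knob up, followed with the same two-yaw centring.

| Part | Height at contact (TCP z, m) | Expected (m) | Peak contact force (N) |
|---|---|---|---|
| Cartridge | 0.103 | 0.103 | 6 |
| Gasket | 0.1311 | 0.1315 | 7 |
| Cap | 0.1558 | 0.156 | 11 |

- **Final state:** the last pictures show cartridge, gasket and cap stacked coaxially, with the cap's knob up and the gripper clear. The jar, flask, big ring and pink cartridge in view look undisturbed.
- **Disagreements:** the two cameras differed by about 2 mm in x, so I used the mean. Before threading, the cartridge appeared 1 to 2 mm off the post; I corrected that and rechecked it. The arm's position readings wandered about 1 mm from the commanded values.

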